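Slide the culture tray into its holder and screw the clamp down

ROBOT

A 6-joint arm with a two-finger parallel gripper is mounted at the origin on a cart in front of the work surface, level with it; the furniture and walls round the work are solid. World frame = base frame: x ahead of the robot, y to its left, z up, the work surface at z = 0. Lengths are in m, angles in rad, forces in N, time in s.
With the tool pointing down it reaches from about 0.25 to 0.8 m from the base axis. Payload 8.5 kg.
Tool frame: the origin (TCP) lies on the centre line of the jaws, within the pads' length; the fingertips stand 8 mm ahead of it and the grasp point (between the pads) lies 11 mm behind it (bot.tcp_to_tips is the distance from the TCP to the fingertips, in m); z points along the fingers, y is the line along which they close (so a half turn about z gives the same grasp; the last joint's range is limited). The gripper opens to 85 mm and grips with 20 to 120 N. Pads are 22 mm wide; open, the fingers measure 114 mm over their backs; the gripper's body (76 mm by 85 mm) begins 54 mm behind the grasp point. The pads swing forward as they close: fully open they stand 13 mm farther back than shut.
Start: joints at [-1.323, 0.238, -0.013, 1.319, 0, 1.571], TCP at [0.129, -0.509, 0.239] pointing down, gripper open.
Joint ranges: [-2.66, 2.66], [-1.03, 1.9], [-1.14, 1.46], [-1.82, 2.27], [-1.45, 1.34], [-3.14, 3.14]. Speed limits (rad/s): [2.22, 2.22, 2.79, 3.14, 3.14, 3.14].

INTERFACE

Orientations are given as a rotation vector (axis times angle).
In Python, from station import bot, cams, models gives the robot as it stands. The module is installed in compiled form; this text tells all that it offers.
- The arm moves only by the tool arm_command, never from a script. Its argument "increments" is one flat list of numbers, 7 for each row, row after row: the shift along the tool's x, y, z in m, then the turn, a rotation vector about the tool's x, y, z in rad, then the opening, from -1 (shut) to 1 (fully open). A call has 1 to 10 rows; each row shifts and turns the commanded pose from where the row before left it, along the tool's axes as they then stand; what a row does not reach is not made up. A row lasts 1/10 s, in which the tool goes at most 50 mm and 8.59 degrees, less where a joint would pass 70% of its speed; a pose out of reach is approached as far as the arm can. A call with a gripper value outside its range is refused whole. The fingers move at their own pace and stop on an object; "force" is the grip in N (left out, the last holds). Time passes only in rows, so rows that do not move let the fingers close. It gives the time, the measured TCP pose, the force, the opening and the grip force at its end, in the units of the state.
- bot.get_obs(): the state, without advancing time (a new reading comes with each control period).
- cams.snapshot(name): name is "scene" or "top"; returns a dict with "pixels" (480x640x3 uint8, red, green, blue), "z_map" (480x640 float32, m along the optical axis (not along the pixel's ray), 0 where there is no reading), "fx", "fy", "cx", "cy" (pixels), "dist_coeffs" ([k1, k2, p1, p2, k3] as OpenCV has them; the pictures are not rectified), "R" (3x3) and "t" (3): a world point X has camera coordinates R X + t. Camera axes: x right, y down, z forward; pixel columns grow to the right and rows downward; lengths in m; the calibration is good to about 2 mm. A picture is of the moment at which its call begins.
- bot.job_done(): hands the job in; it is judged then, once.
Trained networks look in a picture, given as the dict that the camera call returned (one of the last four; its "shot" number tells which), for a name from the list of things; names that differ only in an ending like _2 or _b are one class to them, and where a whole thing is asked for, a point or a joint stands for the part that bears it (a point fixed in the world has none). Each returns a list of dicts, best first, with "score" (0 to 1); they miss things now and then, are a little off and sometimes report something else, mostly with a low value. They report only what shows in the picture. A call takes as long as a camera call. They do not tell look-alikes from the thing itself.
- models.find_in(label, picture): "box" ([left, top, width, height] in pixels, round what is visible of it).
- models.cut_out(label, picture): "pixels" (480x640 bool, what is visible of it) and "box" ([left, top, width, height] in pixels, round what is visible of it).
- models.spot_point(label, picture): "uv" ([column, row] in pixels: a listed point, or the origin of a listed thing).
The state is a dict: "time": time; "joints": joint angles; "joint_velocities": joint speeds; "tau": joint torques, N m; "tool_pos": TCP position; "ee_rot": TCP orientation; "force": force on the tool from outside, world axes, zero at the start; "ft_torque": the same for the moment, N m; "width": finger opening in m; "grip_force": force on a finger pad.
Only numpy, scipy, OpenCV 4.12 (cv2) and the standard library are available. Lean on these libraries where they do the work, as an engineer would, in place of code of your own. Each camera call takes 0.05 s, during which the arm holds its last target. There are 200 camera calls.

TASK

Slide the grey tray with its petri dish along the worktop into the aluminium holder, through the flared mouth, until it meets the end stop. Then screw the black knob on the holder's bridge down clockwise, regripping as often as needed, until it stops and its foot clamps the tray. Keep the tray level with the dish flat in it, and leave the timer, the spare dish and the booklet where they are.

Things in the scene. Friction and masses are not known exactly. Their poses are not given: they have to be found in the camera images.
- tray: Loose grey plastic tray on the worktop, 0.3 kg, 130 (x) x 100 (y) mm, walls 22 high, 4 thick. Origin: centre of that rectangle's underside; +x from handle to nose (the end that enters first), z up. Well x = -61 to +30 mm, floor 3 thick; x = +30 to +65 is a solid block 22 high, on which the clamp foot lands.
- tray_handle (a point): Grip point on the tray's upright handle block (36 mm along x, 16 thick in y, 40 high from the worktop), which stands outside the near wall on a short neck. The point is at x = -90, y = 0, z = 28 mm in the tray, 12 mm below the block's top; close the fingers along the tray's y.
- dish: Petri dish with pink contents, 72 mm across, 15 mm high, 40 g, lying loose in the tray's well with about 10 mm of play each way. Origin: centre of its underside; z up.
- holder: Aluminium holder fixed to the worktop. Origin on the worktop, where the tray's origin is when home; +x is the way the tray slides in (tray +x alike), z up. The tray slides on the worktop between rails 106 mm apart, x = -50 to +73 mm; the mouth flares to 132 mm from x = -50 to -75. End stop at x = +65. Lips 26 mm high overhang the tray's edges by 4 mm from x = -22 on.
- knob (a joint): Turn of the screw: 0 at the top (starts at 0.8 to 2.4), growing clockwise seen from above, hard stop at 9.42 rad (one and a half turns) where the knob meets the collar on the bridge. It sinks 1.0 mm a radian (6.3 mm a turn). The foot meets the home tray at about 7.0 rad and is then sprung, up to about 10 N. Friction about 0.04 N m; it stays where left.
- knob_grip (a point): Grip point on the knob, a black knurled upright cylinder 48 mm across, 36 high: on its axis (x = +47.5, y = 0 in the holder), 16 mm below its top, 91.4 mm above the worktop at joint 0, 82 at the stop. Grip from above at any yaw. The bridge that carries it (30 mm wide along the holder's x, spanning the rails) is 46 to 56 mm high, its collar 62.
- foot: Round rubber clamp foot under the bridge, 24 mm across, at the screw's lower end; it does not turn. Origin: centre of its underside, 29.0 mm high at joint 0, unloaded 19.6 mm at the stop. It presses on the tray's block.
- timer: Bystander: flat white timer 62 x 68 x 18 mm, on the near left side of the work. Origin: centre of its underside.
- spare_dish: Bystander: petri dish 66 mm across, 15 mm high, cream contents, on the worktop on the far side. Origin: centre of its underside.
- booklet: Bystander: teal booklet 90 x 60 x 10 mm, on the far side. Origin: centre of its underside.
Things that resemble listed ones, but are neither listed nor needed, are in the scene too. There is more than one size of the tray; the one meant has the size given above.

How it is judged:
By the outcome, as a careful person would: the job done as asked, in the order asked, and still so for the second after the job is handed in, with the robot touching nothing.
It also fails if it takes over 72 s, if anything falls off the work surface, if the arm or the gripper's body presses on something with over 40 N, if the wrist force passes 120 N, or if a joint passes its speed limit or range.

## Working session

There is one attempt and no reset: what is moved stays moved. The work goes in short steps, Python scripts to look and compute and a tool call to move; the robot and the scene stay as the last step left them, time stands still between calls to the robot, and variables do not carry over. Pictures are saved under pics/ and viewed, at most 10 in all, crops included, and the job is handed in when it is done.

Besides the shell and the picture viewer there is one more tool, called by a JSON object that holds its "api" and its "payload". arm_command: Moves the arm, as the interface text tells. Its arguments: {"type":"object","properties":{"increments":{"type":"array"},"force":{"type":"number"}},"required":["increments"]}

```bash
mkdir -p pics; cat > h.py <<'E'
import numpy as np, cv2
from station import bot, cams, models
def snap(n,f=None):
    s=cams.snapshot(n)
    if f: cv2.imwrite('pics/'+f,s['pixels'][:,:,::-1])
    return s
def K(s): return np.array([[s['fx'],0,s['cx']],[0,s['fy'],s['cy']],[0,0,1.]])
def cloud(s):
    v,u=np.mgrid[0:480,0:640]
    p=cv2.undistortPoints(np.stack([u.ravel(),v.ravel()],1).astype(float).reshape(-1,1,2),K(s),np.array(s['dist_coeffs'])).reshape(480,640,2)
    z=s['z_map'].astype(float)
    c=np.dstack([p*z[...,None],z])
    return (c-np.array(s['t']))@np.array(s['R'])
def ray_at_z(s,uv,h):
    p=cv2.undistortPoints(np.array(uv,float).reshape(-1,1,2),K(s),np.array(s['dist_coeffs'])).reshape(-1,2)
    R=np.array(s['R']);o=-R.T@np.array(s['t']);d=np.c_[p,np.ones(len(p))]@R
    return o+d*((h-o[2])/d[:,2])[:,None]
E
python3 - <<'E'
from h import *
for n in('top','scene'):
    s=snap(n,n+'0.png'); c=cloud(s)
    print(n,'cam',-np.array(s['R']).T@s['t'])
    for l in['tray','tray_handle','dish','holder','knob','knob_grip','timer','spare_dish','booklet']:
        try:
            for r in models.spot_point(l,s)[:3]:
                u,v=np.round(r['uv']).astype(int); print(l,round(r['score'],2),u,v,c[min(v,479),min(u,639)].round(3))
        except Exception as e: print(l,e)
print(bot.get_obs())
E
```

```text
top cam [0.31192032 0.09123322 1.27492149]
tray 0.89 166 249 [0.54  0.444 0.007]
tray 0.66 267 267 [0.501 0.204 0.024]
tray_handle 0.71 115 255 [0.517 0.551 0.047]
dish 0.65 265 266 [0.504 0.209 0.018]
dish 0.56 249 325 [0.369 0.24  0.017]
knob it knows: booklet, dish, foot, holder, knob_grip, spare_dish, timer, tray, tray_handle
knob_grip 0.76 466 250 [ 0.535 -0.23   0.106]
timer 0.62 248 322 [0.376 0.243 0.018]
spare_dish 0.73 360 175 [ 0.728 -0.007  0.015]
booklet 0.72 298 173 [0.733 0.141 0.003]
scene cam [-0.39942385  0.70230639  0.57306263]
tray 0.97 180 320 [0.547 0.436 0.002]
tray 0.8 295 302 [0.465 0.211 0.015]
tray 0.69 281 302 [0.478 0.238 0.016]
tray_handle 0.87 116 327 [0.512 0.564 0.046]
tray_handle 0.81 258 305 [0.482 0.29  0.023]
dish 0.8 282 302 [0.476 0.236 0.017]
holder 0.83 414 255 [ 0.536 -0.191  0.001]
holder 0.67 433 222 [ 0.518 -0.231  0.092]
knob it knows: booklet, dish, foot, holder, knob_grip, spare_dish, timer, tray, tray_handle
timer 0.75 304 335 [0.34  0.263 0.018]
spare_dish 0.79 313 243 [0.717 0.009 0.016]
booklet 0.68 266 259 [0.701 0.159 0.011]
{'time': 0.9, 'joints': array([-1.32299176e+00,  2.38190244e-01, -1.35572858e-02,  1.31920845e+00,
        2.27543465e-05,  1.57079237e+00]), 'joint_velocities': array([-0.00056129,  0.00068221, -0.00128332, -0.00115543,  0.00087268,
       -0.00148806]), 'tau': array([-4.15272607e-04, -5.38567615e+01,  3.46692181e+01,  2.61272609e-03,
        1.12639818e-04, -7.50313944e-06]), 'tool_pos': array([ 0.12875777, -0.50888692,  0.23925901]), 'ee_rot': array([-3.11734820e+00, -3.88241558e-01, -4.47537884e-06]), 'force': array([-0.96797929, -0.22045434,  0.64169135]), 'ft_torque': array([ 0.03985642, -0.00476727, -0.03986956]), 'grip_force': 0.0, 'width': 0.0853899805153156}
```

View pics/top0.png

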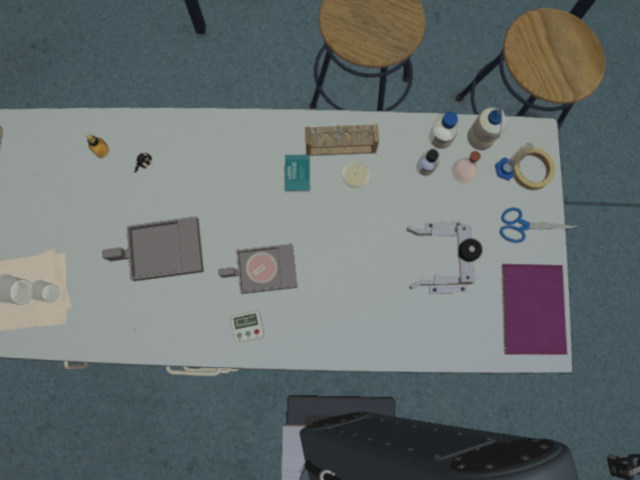

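View pics/scene0.png

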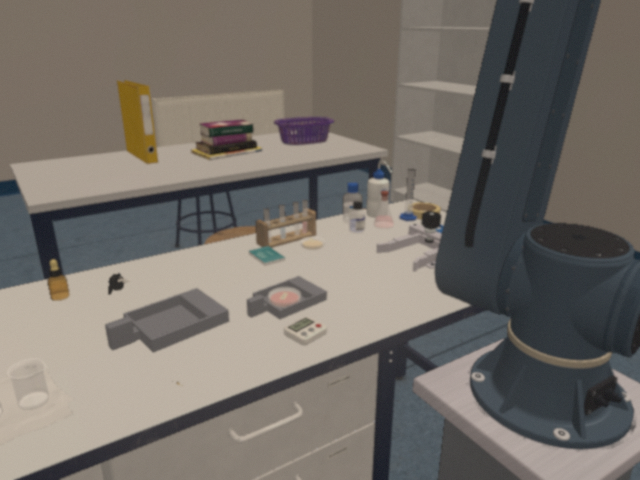

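```bash
python3 - <<'E'
from h import *
s=snap('top'); c=cloud(s); print(s['fx'])
im=s['pixels'][:,:,::-1]
a=cv2.resize(im[215:310,205:325],None,fx=4.5,fy=4.5,interpolation=cv2.INTER_CUBIC);b=cv2.resize(im[205:310,395:495],None,fx=3.6,fy=3.6,interpolation=cv2.INTER_CUBIC)
o=np.zeros((430,800,3),np.uint8);a=cv2.resize(a,(430,340));o[:340,:430]=a;o[:378,440:800]=b;cv2.imwrite('pics/crop1.png',o)
for l in('tray','holder','dish','knob_grip'):
    for r in models.cut_out(l,s)[:3]:
        m=r['pixels'];v,u=np.nonzero(m);P=c[m];
        print(l,round(r['score'],2),r['box'],P.mean(0).round(3),P[:,2].max().round(3))
        if l in('tray','holder'):
            Q=P[(P[:,2]>.008)&(P[:,2]<.15)]
            rect=cv2.minAreaRect((Q[:,:2]*1000).astype(np.float32));print('  rect',rect)
        if l=='knob_grip':
            Q=P[P[:,2]>P[:,2].max()-.008]; print('  knob top',Q.mean(0),np.median(Q[:,2]),np.ptp(Q,0),cv2.minEnclosingCircle((Q[:,:2]*1000).astype(np.float32)))
# height profile of holder region
u0=[(r,[int(1000*x) for x in c[r,405:490:4,2]]) for r in range(218,298,5)]
for x in u0: print(x)
E
```

```text
556.7186669219537
tray 0.83 [218.5, 245.8, 82.6, 48.0] [0.496 0.21  0.016] 1.275
  rect ((497.5363464355469, 226.0663299560547), (100.94538116455078, 171.42713928222656), 8.00294303894043)
tray 0.56 [101.6, 214.6, 101.7, 67.9] [0.538 0.453 0.018] 1.275
  rect ((535.5529174804688, 472.25750732421875), (128.5458221435547, 220.45455932617188), 9.380119323730469)
holder 0.86 [407.8, 220.1, 73.7, 72.7] [ 0.529 -0.213  0.047] 1.275
  rect ((535.084716796875, -193.83926391601562), (164.6697998046875, 148.8828887939453), 3.4707446098327637)
dish 0.78 [248.2, 253.8, 32.7, 28.4] [0.501 0.217 0.023] 1.275
knob_grip 0.56 [456.4, 238.8, 25.0, 25.2] [ 0.536 -0.237  0.109] 1.275
  knob top [0.31192032 0.09123322 1.27492149] 1.2749214944721206 [0. 0. 0.] ((311.9203186035156, 91.23321533203125), 9.999999747378752e-05)
(218, [-1, 1, 0, -4, 0, -2, 0, -2, -5, -2, 0, 0, -3, 0, 0, -1, 1, -2, 0, 0, 0, 0])
(223, [-1, -2, 0, 0, -4, 6, 9, 0, 3, 2, 2, 3, 3, 4, 6, -1, -1, 1, -4, -3, 3, -5])
(228, [-1, 25, 24, -4, 24, 24, 26, 30, 30, 29, 26, 27, 32, 50, 54, 58, 50, -2, -4, -5, 0, -4])
(233, [-2, -3, 0, 18, 25, 2
[... 442 characters left out ...]
 [1, -2, 0, -2, -1, 1, 1, -4, -6, -4, -3, -3, -4, 0, 78, 94, 103, 100, 91, -1, -1, -1])
(263, [0, -4, 0, -4, -1, 0, -3, -4, -3, 0, 0, -4, 4, 0, 56, 54, 55, 25, -1, 0, 0, -5])
(268, [0, 0, 0, 0, -1, 2, 2, -2, 0, -2, 1, -4, -2, -1, 54, 56, 51, 30, 1, 4, 0, 0])
(273, [-2, 2, -1, 2, -1, 1, 0, -1, -1, 0, 0, -2, -4, -3, 58, 54, 56, 52, 0, -1, -1, -3])
(278, [-5, -2, 0, -8, 0, 0, -3, 0, 28, 25, 27, 29, 23, 28, 55, 57, 55, 55, 1274, 0, 0, -1])
(283, [0, -4, 0, 27, 25, 25, 21, 26, 30, 28, 29, 24, 27, 22, 24, 29, 24, 20, -3, -3, 5, -1])
(288, [-2, -7, 1, -2, -3, 2, 0, 5, 3, 6, 1, 2, 5, 2, 10, 6, -2, 0, -4, -2, -3, 0])
(293, [0, 0, -6, -3, -2, 0, 1, 4, 3, 0, -5, -3, 5, -2, -2, -2, -3, 0, 0, -2, 4, -1])
```

View pics/crop1.png

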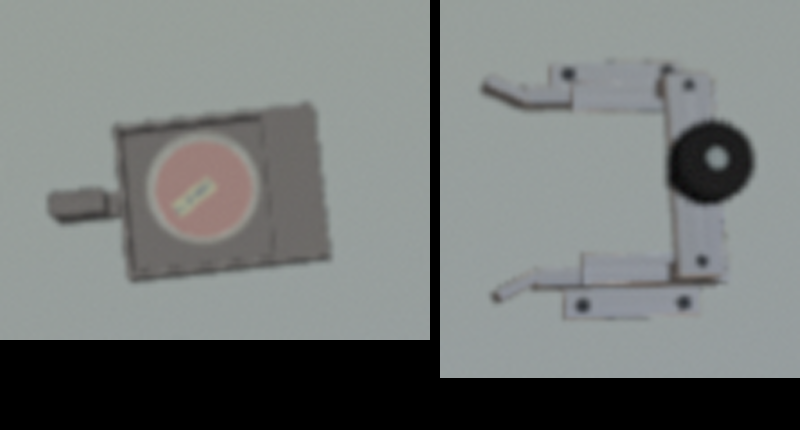

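```bash
cat > fit.py <<'E'
from h import *
from scipy.optimize import minimize
def mean_shot(n,k=8):
    S=[cams.snapshot(n) for _ in range(k)]
    s=dict(S[-1]); s['gray']=np.mean([cv2.cvtColor(q['pixels'],cv2.COLOR_RGB2GRAY).astype(np.float32) for q in S],0)
    s['z_map']=np.median([q['z_map'] for q in S],0); return s
def seg(a,b,n=80): return np.linspace(a,b,n)
def rect(x0,x1,y0,y1,z): return [seg((x0,y0,z),(x1,y0,z)),seg((x0,y1,z),(x1,y1,z)),seg((x0,y0,z),(x0,y1,z)),seg((x1,y0,z),(x1,y1,z))]
TRAY=np.vstack(rect(-65,65,-50,50,22)+rect(-61,30,-46,46,22)[:3]+[seg((-108,-8,40),(-74,-8,40)),seg((-108,8,40),(-74,8,40)),seg((-108,-8,40),(-108,8,40),20)])/1000.
HOLD=np.vstack([seg((-22,y,26),(32,y,26)) for y in(-49,49)]+[seg((-50,y,26),(-22,y,26),30) for y in(-53,53)]+[seg((32.5,-48,56),(32.5,48,56)),seg((62.5,-48,56),(62.5,-26,56),20),seg((62.5,26,56),(62.5,48,56),20)])/1000.
def place(p,M):
    c,n=np.cos(p[2]),np.sin(p[2]); return M@np.array([[c,n,0],[-n,c,0],[0,0,1]])+[p[0],p[1],0]
def proj(s,X): return cv2.projectPoints(X,cv2.Rodrigues(np.array(s['R']))[0],np.array(s['t']),K(s),np.array(s['dist_coeffs']))[0].reshape(-1,2)
def fit(s,M,p0,rng=((.012,.002),(.012,.002),(.07,.01))):
    g=s['gray']; G=np.hypot(cv2.Sobel(g,-1,1,0),cv2.Sobel(g,-1,0,1)); G=cv2.GaussianBlur(np.minimum(G,120),(0,0),.8)
    def f(p):
        uv=proj(s,place(p,M)).astype(np.float32); return -cv2.remap(G,uv[:,0].reshape(-1,1),uv[:,1].reshape(-1,1),cv2.INTER_LINEAR).mean()
    ax=[p0[i]+np.arange(-r,r+1e-9,d) for i,(r,d) in enumerate(rng)]
    b=min(((f((x,y,t)),x,y,t) for x in ax[0] for y in ax[1] for t in ax[2]))[1:]
    S=np.array([[0,0,0],[.001,0,0],[0,.001,0],[0,0,.008]])+b
    r=minimize(f,b,method='Nelder-Mead',options=dict(initial_simplex=S)); return r.x,r.fun
def draw(s,items,f,box,k):
    im=cv2.cvtColor(s['gray'].astype(np.uint8),cv2.COLOR_GRAY2BGR);u0,v0,u1,v1=box
    im=cv2.resize(im[v0:v1,u0:u1],None,fx=k,fy=k,interpolation=cv2.INTER_CUBIC)
    for p,M in items:
        for u,v in proj(s,place(p,M)): cv2.circle(im,(int((u-u0+.5)*k),int((v-v0+.5)*k)),0,(0,0,255),-1)
    cv2.imwrite('pics/'+f,im)
E
python3 - <<'E'
from fit import *
s=mean_shot('top'); c=cloud(s)
# tray centre start: rect centre shifted 21.5 mm to the nose
yt=np.radians(-82); cx=np.array([.4975,.226])+.0215*np.array([np.cos(yt),np.sin(yt)])
pt,ft=fit(s,TRAY,(*cx,yt))
m=(c[...,2]>.097)&(c[...,2]<.12)&(np.abs(c[...,1]+.23)<.05)&(abs(c[...,0]-.535)<.05)
kc=cv2.minEnclosingCircle((c[m][:,:2]*1000).astype(np.float32));print('knob',kc,c[m].mean(0),np.median(c[m][:,2]))
yh=np.radians(-87.2);k=np.array(kc[0])/1000-.0475*np.array([np.cos(yh),np.sin(yh)])
ph,fh=fit(s,HOLD,(*k,yh))
for n,p,f in(('tray',pt,ft),('hold',ph,fh)):print(n,p[:2].round(4),np.degrees(p[2]).round(2),f)
print('knob from holder',place(ph,np.array([[.0475,0,.09]])),'handle',place(pt,np.array([[-.09,0,.028]])))
for nm,l in(('timer','timer'),):
    P=c[models.cut_out(l,s)[0]['pixels']] if 0 else None
draw(s,[(pt,TRAY),(ph,HOLD)],'fit1.png',(210,205,490,305),2.85)
np.save('p.npy',[pt,ph])
E
```

```text
knob ((539.6266479492188, -242.63282775878906), 25.514877319335938) [ 0.53921982 -0.24139878  0.10359687] 0.10381968503950777
tray [0.4979 0.2058] -82.9 -92.4759292602539
hold [ 0.5337 -0.1929] -91.37 -55.948036193847656
knob from holder [[ 0.53252578 -0.24034139  0.09      ]] handle [[0.48676146 0.29515742 0.028     ]]
```

View pics/fit1.png

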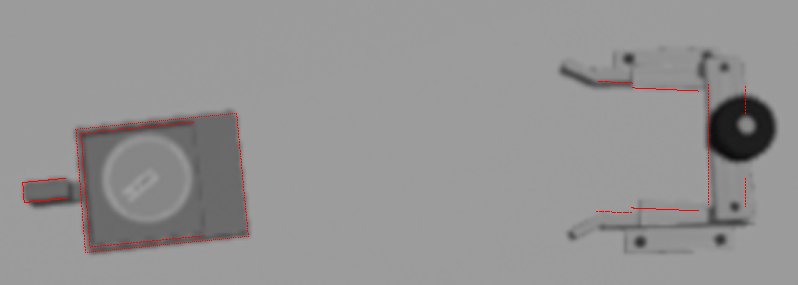

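```bash
sed -i 's/def fit(s,M,p0,rng=/def fit(s,M,p0,clip=120,rng=/; s/np.minimum(G,120)/np.minimum(G,clip)/' fit.py
cat >> fit.py <<'E'
_a=np.linspace(0,2*np.pi,120,endpoint=False)
HOLD2=np.vstack([HOLD,np.c_[.0475+.024*np.cos(_a),.024*np.sin(_a),0*_a+.1055]])
E
python3 - <<'E'
from fit import *
s=mean_shot('top'); pt,_=np.load('p.npy')
for clip in(30,50,80):
    for yd in(-88,-86,-84):
        yh=np.radians(yd);k=np.array([.539,-.2415])-.0475*np.array([np.cos(yh),np.sin(yh)])
        p,f=fit(s,HOLD2,(*k,yh),clip,((.008,.002),(.008,.002),(.03,.01)))
        print(clip,p[:2].round(4),np.degrees(p[2]).round(2),round(f,2),place(p,np.array([[.0475,0,.09]])).round(4))
    if clip==50: ph=p
draw(s,[(ph,HOLD2)],'fit2.png',(395,205,495,305),6)
np.save('p.npy',[pt,ph])
E
```

```text
30 [ 0.5375 -0.1954] -86.85 -26.04 [[ 0.5401 -0.2428  0.09  ]]
30 [ 0.5375 -0.1954] -86.86 -26.04 [[ 0.5401 -0.2428  0.09  ]]
30 [ 0.5375 -0.1952] -86.75 -26.04 [[ 0.5402 -0.2426  0.09  ]]
50 [ 0.537  -0.1949] -86.49 -37.2 [[ 0.5399 -0.2423  0.09  ]]
50 [ 0.537  -0.1949] -86.47 -37.19 [[ 0.54   -0.2423  0.09  ]]
50 [ 0.5326 -0.1944] -83.92 -37.06 [[ 0.5376 -0.2416  0.09  ]]
80 [ 0.533  -0.1921] -86.71 -51.71 [[ 0.5357 -0.2395  0.09  ]]
80 [ 0.5329 -0.1921] -86.71 -51.72 [[ 0.5356 -0.2395  0.09  ]]
80 [ 0.5321 -0.1924] -85.14 -51.56 [[ 0.5361 -0.2397  0.09  ]]
```

View pics/fit2.png

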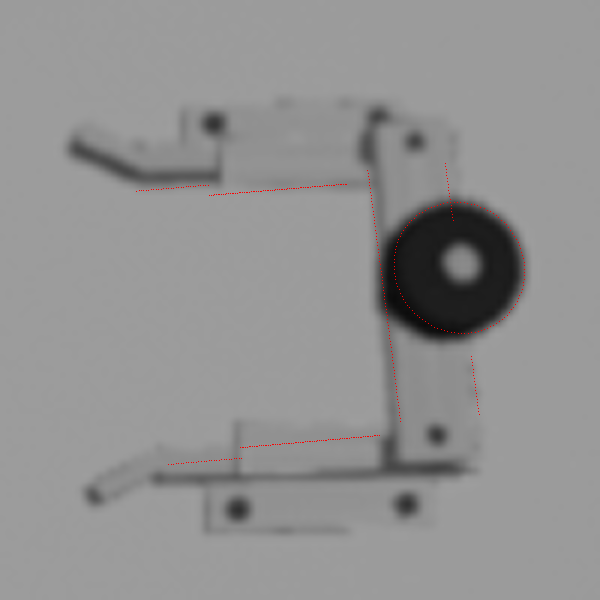

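```bash
sed -i 's/for y in(-49,49)\]/for y in(-46,46)]+[seg((-22,y,26),(-22,np.sign(y)*53,26),15) for y in(-46,46)]/' fit.py
python3 - <<'E'
from fit import *
s=mean_shot('top'); pt,_=np.load('p.npy')
for clip in(30,50,80,120):
    for yd in(-89,-87,-85):
        yh=np.radians(yd);k=np.array([.539,-.2415])-.0475*np.array([np.cos(yh),np.sin(yh)])
        p,f=fit(s,HOLD2,(*k,yh),clip,((.008,.002),(.008,.002),(.03,.01)))
        print(clip,p[:2].round(4),np.degrees(p[2]).round(2),round(f,2),place(p,np.array([[.0475,0,.09]])).round(4))
        if clip==50 and yd==-87: ph=p
draw(s,[(ph,HOLD2)],'fit3.png',(395,205,495,305),6)
np.save('p.npy',[pt,ph])
E
```

```text
30 [ 0.5363 -0.1956] -87.56 -26.92 [[ 0.5383 -0.2431  0.09  ]]
30 [ 0.5363 -0.1956] -87.62 -26.92 [[ 0.5382 -0.243   0.09  ]]
30 [ 0.5363 -0.1955] -87.63 -26.92 [[ 0.5382 -0.243   0.09  ]]
50 [ 0.5361 -0.1944] -88.1 -39.39 [[ 0.5376 -0.2418  0.09  ]]
50 [ 0.536 -0.194] -88.05 -39.37 [[ 0.5376 -0.2414  0.09  ]]
50 [ 0.5361 -0.1946] -88.26 -39.4 [[ 0.5375 -0.242   0.09  ]]
80 [ 0.5361 -0.1932] -88.6 -54.25 [[ 0.5372 -0.2407  0.09  ]]
80 [ 0.5361 -0.1931] -88.21 -54.17 [[ 0.5375 -0.2406  0.09  ]]
80 [ 0.5361 -0.1932] -88.6 -54.24 [[ 0.5372 -0.2407  0.09  ]]
120 [ 0.5361 -0.1924] -88.56 -70.45 [[ 0.5373 -0.2399  0.09  ]]
120 [ 0.5361 -0.1924] -88.57 -70.44 [[ 0.5373 -0.2399  0.09  ]]
120 [ 0.5361 -0.1924] -88.55 -70.43 [[ 0.5373 -0.2399  0.09  ]]
```

View pics/fit3.png

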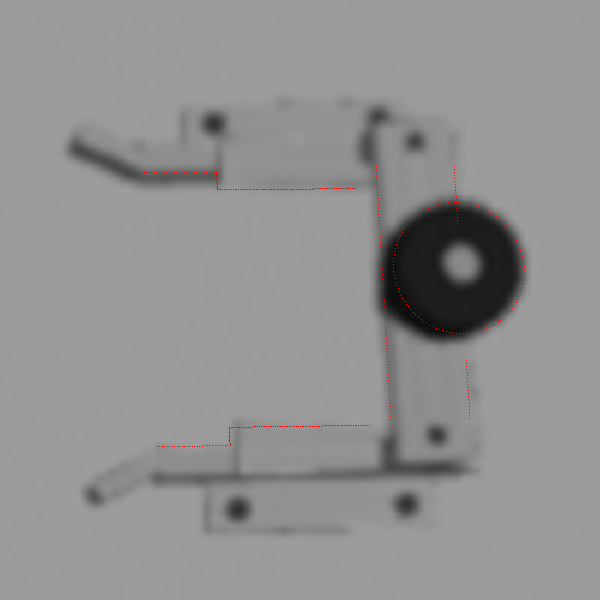

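{"api": "arm_command", "payload": {"increments": [0, 0, 0, 0, 0, -0.1447, 1, 0, 0, 0, 0, 0, -0.1447, 1, 0, 0, 0, 0, 0, -0.1447, 1, 0, 0, 0, 0, 0, -0.1447, 1, 0, 0, 0, 0, 0, -0.1447, 1, 0, 0, 0, 0, 0, -0.1447, 1, 0, 0, 0, 0, 0, -0.1447, 1, 0, 0, 0, 0, 0, -0.1447, 1, 0, 0, 0, 0, 0, -0.1447, 1, 0, 0, 0, 0, 0, -0.1447, 1]}}

```text
time: 3.35
tool_pos: [0.1288, -0.5089, 0.2393]
ee_rot: [-2.072, -2.361, -0.0]
force: [-0.4, -0.6, 0.7]
width: 0.0852
grip_force: 0.0
```

{"api": "arm_command", "payload": {"increments": [0.025, 0.015, 0.0046, 0, 0, 0, 1, 0.025, 0.015, 0.0046, 0, 0, 0, 1, 0.025, 0.015, 0.0046, 0, 0, 0, 1, 0.025, 0.015, 0.0046, 0, 0, 0, 1, 0.025, 0.015, 0.0046, 0, 0, 0, 1, 0.025, 0.015, 0.0046, 0, 0, 0, 1, 0.025, 0.015, 0.0046, 0, 0, 0, 1, 0.025, 0.015, 0.0046, 0, 0, 0, 1, 0.025, 0.015, 0.0046, 0, 0, 0, 1, 0.025, 0.015, 0.0046, 0, 0, 0, 1]}}

```text
time: 4.35
tool_pos: [0.247, -0.2413, 0.1933]
ee_rot: [2.08, 2.354, 0.0]
force: [1.0, -0.0, 0.9]
width: 0.0853
grip_force: 0.0
```

{"api": "arm_command", "payload": {"increments": [0.025, 0.015, 0.0046, 0, 0, 0, 1, 0.025, 0.015, 0.0046, 0, 0, 0, 1, 0.025, 0.015, 0.0046, 0, 0, 0, 1, 0.025, 0.015, 0.0046, 0, 0, 0, 1, 0.025, 0.015, 0.0046, 0, 0, 0, 1, 0.025, 0.015, 0.0046, 0, 0, 0, 1, 0.025, 0.015, 0.0046, 0, 0, 0, 1, 0.025, 0.015, 0.0046, 0, 0, 0, 1, 0.025, 0.015, 0.0046, 0, 0, 0, 1, 0.025, 0.015, 0.0046, 0, 0, 0, 1]}}

```text
time: 5.35
tool_pos: [0.365, 0.0256, 0.1473]
ee_rot: [2.079, 2.355, 0.001]
force: [0.4, -0.7, 0.9]
width: 0.0856
grip_force: 0.0
```

{"api": "arm_command", "payload": {"increments": [0.025, 0.015, 0.0046, 0, 0, 0, 1, 0.025, 0.015, 0.0046, 0, 0, 0, 1, 0.025, 0.015, 0.0046, 0, 0, 0, 1, 0.025, 0.015, 0.0046, 0, 0, 0, 1, 0.025, 0.015, 0.0046, 0, 0, 0, 1, 0.025, 0.015, 0.0046, 0, 0, 0, 1, 0.025, 0.015, 0.0046, 0, 0, 0, 1, 0.025, 0.015, 0.0046, 0, 0, 0, 1, 0.025, 0.015, 0.0046, 0, 0, 0, 1, 0, 0, 0, 0, 0, 0, 1]}}

```text
time: 6.35
tool_pos: [0.472, 0.2671, 0.1052]
ee_rot: [-2.077, -2.357, -0.002]
force: [-0.1, -0.1, 0.5]
width: 0.0851
grip_force: 0.0
```

{"api": "arm_command", "payload": {"increments": [0.013, 0.009, 0, 0, 0, 0, 1, 0.013, 0.009, 0, 0, 0, 0, 1, 0, 0, 0.025, 0, 0, 0, 1, 0, 0, 0.025, 0, 0, 0, 1, 0, 0, 0.02, 0, 0, 0, 1, 0, 0, 0.01, 0, 0, 0, 1, 0, 0, 0.007, 0, 0, 0, 1, 0, 0, 0, 0, 0, 0, 1]}}

```text
time: 7.15
tool_pos: [0.4852, 0.292, 0.0187]
ee_rot: [-2.08, -2.354, 0.001]
force: [-0.4, 1.1, 0.6]
width: 0.0853
grip_force: 0.0
```

{"api": "arm_command", "payload": {"increments": [0, 0, 0, 0, 0, 0, -1, 0, 0, 0, 0, 0, 0, -1, 0, 0, 0, 0, 0, 0, -1, 0, 0, 0, 0, 0, 0, -1, 0, 0, 0, 0, 0, 0, -1, 0, 0, 0, 0, 0, 0, -1, 0, 0, 0, 0, 0, 0, -1, 0, 0, 0, 0, 0, 0, -1], "force": 40}}

```text
time: 7.95
tool_pos: [0.4859, 0.2927, 0.0195]
ee_rot: [2.08, 2.355, 0.002]
force: [0.6, -0.7, 5.7]
width: 0.0155
grip_force: 40.0
```

```bash
python3 - <<'E'
from fit import *
pt,ph=np.load('p.npy'); s=mean_shot('top',2); p,f=fit(s,TRAY[:640],pt); print(p[:2].round(4),np.degrees(p[2]).round(2),f)
o=bot.get_obs(); print(o['tool_pos'],o['ee_rot'],o['force'],o['width'],o['joints'].round(2))
E
```

```text
[0.4961 0.2046] -83.89 -59.19199752807617
[0.48588876 0.2926267  0.01945863] [2.07953580e+00 2.35443139e+00 1.93237489e-03] [1.04331841 0.50146881 5.43535374] 0.015332724418872854 [ 0.54  0.47 -0.27  0.83  0.    1.99]
```

{"api": "arm_command", "payload": {"increments": [0, 0, -0.001, 0, 0, 0, -1, 0, 0, 0, 0, 0, 0.022, -1, 0, 0, 0, 0, 0, 0.022, -1, 0, 0, 0, 0, 0, 0.023, -1, -0.002, 0, 0, 0, 0, 0.022, -1, -0.005, 0.001, 0, 0, 0, 0, -1, -0.008, 0.001, 0, 0, 0, 0, -1, -0.01, 0.0015, 0, 0, 0, 0, -1, -0.01, 0.0015, 0, 0, 0, 0, -1, -0.01, 0.0015, 0, 0, 0, 0, -1]}}

```text
time: 9.05
tool_pos: [0.4936, 0.2464, 0.0199]
ee_rot: [-2.183, -2.259, 0.0]
force: [0.2, 0.1, -2.7]
width: 0.0153
grip_force: 39.1
```

{"api": "arm_command", "payload": {"increments": [-0.012, 0.0018, 0, 0, 0, 0, -1, -0.012, 0.0018, 0, 0, 0, 0, -1, -0.012, 0.0018, 0, 0, 0, 0, -1, -0.012, 0.0018, 0, 0, 0, 0, -1, -0.012, 0.0018, 0, 0, 0, 0, -1, -0.012, 0.0018, 0, 0, 0, 0, -1, -0.012, 0.0018, 0, 0, 0, 0, -1, -0.012, 0.0018, 0, 0, 0, 0, -1, -0.012, 0.0018, 0, 0, 0, 0, -1, -0.012, 0.0018, 0, 0, 0, 0, -1]}}

```text
time: 10.05
tool_pos: [0.5159, 0.1273, 0.0199]
ee_rot: [-2.182, -2.26, -0.0]
force: [-0.5, 0.3, -3.1]
width: 0.0155
grip_force: 39.0
```

{"api": "arm_command", "payload": {"increments": [-0.012, 0.0018, 0, 0, 0, 0, -1, -0.012, 0.0018, 0, 0, 0, 0, -1, -0.012, 0.0018, 0, 0, 0, 0, -1, -0.012, 0.0018, 0, 0, 0, 0, -1, -0.01, 0.0015, 0, 0, 0, 0, -1, -0.01, 0.0015, 0, 0, 0, 0, -1, -0.007, 0.001, 0, 0, 0, 0, -1, -0.004, 0, 0, 0, 0, 0, -1, 0, 0, 0, 0, 0, 0, -1]}}

```text
time: 10.95
tool_pos: [0.5296, 0.0493, 0.0199]
ee_rot: [-2.183, -2.259, 0.0]
force: [-0.2, 0.2, -3.2]
width: 0.0155
grip_force: 39.0
```

```bash
python3 - <<'E'
from fit import *
pt,ph=np.load('p.npy'); s=mean_shot('top',3); yh=np.radians(-88.1)
p,f=fit(s,TRAY[:640],(.531,-.0446,yh)); print(p[:2].round(4),np.degrees(p[2]).round(2),f)
h,f=fit(s,HOLD2,(.5362,-.1945,yh),60,((.006,.002),(.006,.002),(.03,.01)));print(h[:2].round(4),np.degrees(h[2]).round(2),f)
o=bot.get_obs(); print(o['tool_pos'],o['ee_rot'],o['force'],o['width'])
draw(s,[(p,TRAY[:640]),(h,HOLD2)],'stage.png',(260,200,500,300),3.3)
E
```

```text
[ 0.5292 -0.0394] -83.35 -17.80024528503418
[ 0.5361 -0.1946] -88.36 -46.786685943603516
[0.52956926 0.04998815 0.0198931 ] [-2.18187518e+00 -2.26007694e+00  6.69075968e-06] [ 0.61027837 -0.65180852 -3.25854835] 0.015615048012788952
```

View pics/stage.png

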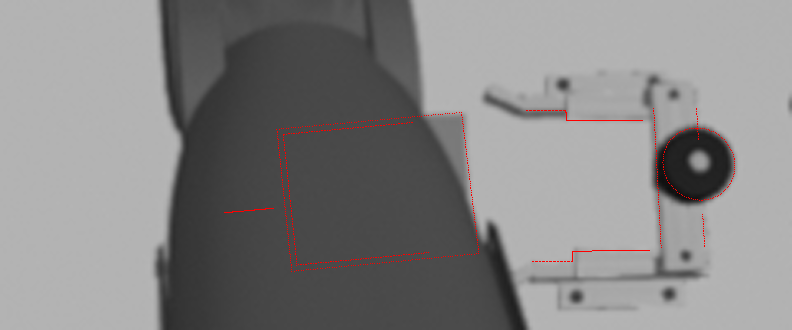

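{"api": "arm_command", "payload": {"increments": [0, -0.0015, 0.0004, 0, 0, 0.003, -1, -0.004, 0, 0, 0, 0, 0, -1, -0.006, 0, 0, 0, 0, 0, -1, -0.006, 0, 0, 0, 0, 0, -1, -0.006, 0, 0, 0, 0, 0, -1, -0.006, 0, 0, 0, 0, 0, -1, -0.006, 0, 0, 0, 0, 0, -1, -0.006, 0, 0, 0, 0, 0, -1]}}

```text
time: 11.9
tool_pos: [0.5295, 0.0091, 0.0195]
ee_rot: [-2.186, -2.256, -0.0]
force: [-0.6, 1.1, -2.3]
width: 0.0155
grip_force: 39.3
```

{"api": "arm_command", "payload": {"increments": [-0.006, 0, 0, 0, 0, 0, -1, -0.006, 0, 0, 0, 0, 0, -1, -0.006, 0, 0, 0, 0, 0, -1, -0.006, 0, 0, 0, 0, 0, -1]}}

```text
time: 12.3
tool_pos: [0.5302, -0.0147, 0.0195]
ee_rot: [-2.186, -2.257, -0.0]
force: [0.4, 1.0, -2.7]
width: 0.0155
grip_force: 39.3
```

{"api": "arm_command", "payload": {"increments": [-0.006, 0, 0.0003, 0, 0, 0, -1, -0.006, 0, 0, 0, 0, 0, -1, -0.006, 0, 0, 0, 0, 0, -1, -0.006, 0, 0, 0, 0, 0, -1, -0.006, 0, 0, 0, 0, 0, -1, -0.006, 0, 0, 0, 0, 0, -1]}}

```text
time: 12.9
tool_pos: [0.5316, -0.0505, 0.0194]
ee_rot: [2.185, 2.257, 0.001]
force: [0.6, 4.7, 4.9]
width: 0.0155
grip_force: 40.0
```

```bash
python3 - <<'E'
from fit import *
s=mean_shot('top',3)
g=s['gray'].astype(np.uint8); cv2.imwrite('pics/in1.png',cv2.resize(g[200:300,380:500],None,fx=5,fy=5,interpolation=cv2.INTER_CUBIC))
print(bot.get_obs()['force'],bot.get_obs()['ft_torque'])
E
```

```text
[-0.44807051 -1.42201025  6.22807417] [-0.17455594  0.04112765  0.11401999]
```

View pics/in1.png

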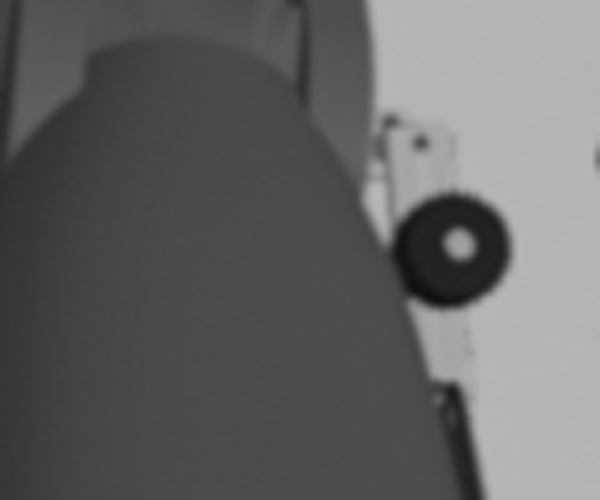

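{"api": "arm_command", "payload": {"increments": [-0.005, 0, 0, 0, 0, 0, -1, -0.006, 0, 0, 0, 0, 0, -1, -0.006, 0, 0, 0, 0, 0, -1, -0.006, 0, 0, 0, 0, 0, -1, -0.006, 0, 0, 0, 0, 0, -1]}}

```text
time: 13.55
tool_pos: [0.5325, -0.0793, 0.0194]
ee_rot: [-2.185, -2.257, -0.001]
force: [-0.4, 4.5, 6.1]
width: 0.0154
grip_force: 40.3
```

{"api": "arm_command", "payload": {"increments": [-0.006, 0, 0, 0, 0, 0, -1, -0.005, 0, 0, 0, 0, 0, -1, -0.004, 0, 0, 0, 0, 0, -1, -0.003, 0, 0, 0, 0, 0, -1]}}

```text
time: 13.95
tool_pos: [0.533, -0.0973, 0.0194]
ee_rot: [-2.185, -2.257, -0.001]
force: [0.5, 5.0, 5.1]
width: 0.0155
grip_force: 40.4
```

{"api": "arm_command", "payload": {"increments": [-0.002, 0, 0, 0, 0, 0, -1, -0.002, 0, 0, 0, 0, 0, -1, -0.0015, 0, 0, 0, 0, 0, -1]}}

```text
time: 14.25
tool_pos: [0.5332, -0.1026, 0.0194]
ee_rot: [-2.185, -2.257, -0.001]
force: [0.2, 5.6, 5.1]
width: 0.0158
grip_force: 40.4
```

Friction only (≈5 N) so far; feeling for the stop in small steps.

{"api": "arm_command", "payload": {"increments": [-0.001, 0, 0, 0, 0, 0, -1, -0.001, 0, 0, 0, 0, 0, -1]}}

```text
time: 14.45
tool_pos: [0.5332, -0.1046, 0.0194]
ee_rot: [-2.185, -2.257, -0.001]
force: [-1.5, 5.2, 5.5]
width: 0.0156
grip_force: 40.4
```

{"api": "arm_command", "payload": {"increments": [-0.001, 0, 0, 0, 0, 0, -1, -0.001, 0, 0, 0, 0, 0, -1]}}

```text
time: 14.65
tool_pos: [0.5332, -0.1066, 0.0194]
ee_rot: [-2.185, -2.257, -0.001]
force: [-0.3, 4.6, 5.6]
width: 0.0153
grip_force: 40.4
```

{"api": "arm_command", "payload": {"increments": [-0.001, 0, 0, 0, 0, 0, -1]}}

```text
time: 14.75
tool_pos: [0.5333, -0.1075, 0.0194]
ee_rot: [-2.185, -2.257, -0.001]
force: [0.0, 4.9, 6.4]
width: 0.0155
grip_force: 40.4
```

{"api": "arm_command", "payload": {"increments": [-0.001, 0, 0, 0, 0, 0, -1]}}

```text
time: 14.85
tool_pos: [0.5332, -0.1078, 0.0194]
ee_rot: [-2.184, -2.256, -0.003]
force: [-0.2, 12.5, 7.3]
width: 0.0154
grip_force: 40.6
```

{"api": "arm_command", "payload": {"increments": [-0.001, 0, 0, 0, 0, 0, -1]}}

```text
time: 14.95
tool_pos: [0.5331, -0.1079, 0.0194]
ee_rot: [-2.182, -2.256, -0.005]
force: [-2.1, 17.7, 9.6]
width: 0.0154
grip_force: 40.9
```

{"api": "arm_command", "payload": {"increments": [-0.001, 0, 0, 0, 0, 0, -1]}}

```text
time: 15.05
tool_pos: [0.5331, -0.108, 0.0194]
ee_rot: [-2.18, -2.256, -0.007]
force: [-1.3, 21.6, 10.9]
width: 0.0155
grip_force: 41.0
```

{"api": "arm_command", "payload": {"increments": [0.0012, 0, 0, 0, 0, 0, -1, 0.0012, 0, 0, 0, 0, 0, -1, 0, 0, 0, 0, 0, 0, -0.2, 0, 0, 0, 0, 0, 0, -0.2, 0, 0, 0, 0, 0, 0, -0.2, 0, 0, 0, 0, 0, 0, -0.2]}}

```text
time: 15.65
tool_pos: [0.533, -0.1086, 0.019]
ee_rot: [-2.186, -2.256, 0.001]
force: [-0.6, 0.0, -0.2]
width: 0.0341
grip_force: 0.0
```

{"api": "arm_command", "payload": {"increments": [0, 0, -0.02, 0, 0, 0, -0.2, 0, 0, -0.03, 0, 0, 0, -0.2, 0, 0, -0.04, 0, 0, 0, 1, 0, 0, -0.04, 0, 0, 0, 1, 0, 0, -0.04, 0, 0, 0, 1, 0, 0, 0, 0, 0, 0, 1]}}

```text
time: 16.25
tool_pos: [0.5357, -0.1091, 0.1945]
ee_rot: [2.181, 2.251, 0.007]
force: [1.5, -0.1, -0.1]
width: 0.0853
grip_force: 0.0
```

```bash
python3 - <<'E'
from fit import *
o=bot.get_obs(); print(o['joints'].round(3),o['tool_pos'],o['ee_rot'])
s=snap('scene','scene1.png')
cv2.imwrite('pics/s1c.png',cv2.resize(s['pixels'][180:340,260:500,::-1],None,fx=3.3,fy=3.3,interpolation=cv2.INTER_CUBIC))
E
```

```text
[-0.201  0.287 -0.062  1.213 -0.     1.338] [ 0.53571864 -0.10905137  0.19452638] [2.18085693 2.25121203 0.00698649]
```

View pics/s1c.png

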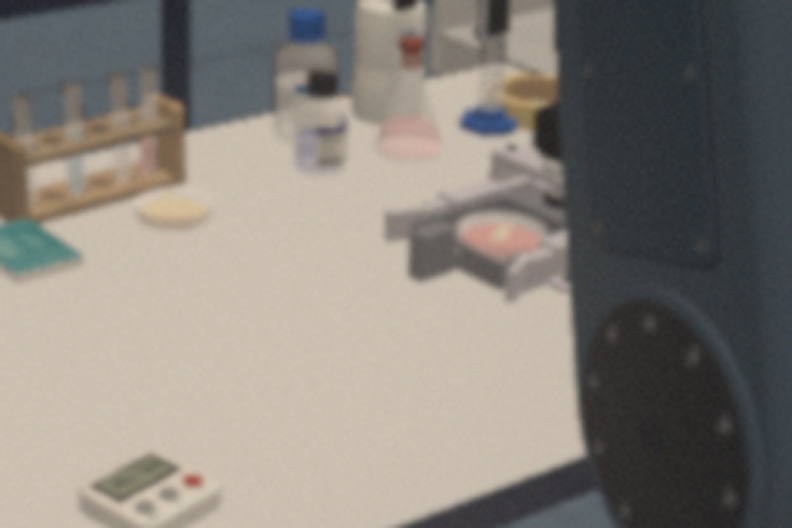

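{"api": "arm_command", "payload": {"increments": [-0.02, -0.0005, 0, 0, 0, 0, 1, -0.03, -0.0007, 0, 0, 0, 0, 1, -0.03, -0.0007, 0, 0, 0, 0, 1, -0.03, -0.0006, 0, 0, 0, 0, 1, -0.023, -0.0004, 0, 0, 0, 0, 1, 0, 0, 0, 0, 0, -0.145, 1, 0, 0, 0, 0, 0, -0.145, 1, 0, 0, 0, 0, 0, -0.145, 1, 0, 0, 0, 0, 0, -0.145, 1, 0, 0, 0, 0, 0, -0.145, 1]}}

```text
time: 17.3
tool_pos: [0.5338, -0.2413, 0.1875]
ee_rot: [-1.234, -2.886, 0.0]
force: [0.8, -1.5, -0.3]
width: 0.0852
grip_force: 0.0
```

{"api": "arm_command", "payload": {"increments": [0, 0, 0, 0, 0, -0.145, 1, 0, 0, 0, 0, 0, -0.145, 1, 0, 0, 0, 0, 0, -0.145, 1, 0, 0, 0, 0, 0, -0.145, 1, 0, 0, 0, 0, 0, -0.145, 1, 0, 0, 0, 0, 0, -0.145, 1, 0, 0, 0, 0, 0, -0.145, 1, 0, 0, 0, 0, 0, -0.145, 1, 0, 0, 0, 0, 0, -0.145, 1, 0, 0, 0, 0, 0, -0.145, 1]}}

```text
time: 18.3
tool_pos: [0.5339, -0.2412, 0.1875]
ee_rot: [0.991, -2.979, -0.003]
force: [-0.2, -0.2, -0.3]
width: 0.0849
grip_force: 0.0
```

{"api": "arm_command", "payload": {"increments": [0, 0, 0, 0, 0, -0.145, 1, 0, 0, 0, 0, 0, -0.145, 1, 0, 0, 0, 0, 0, -0.145, 1, 0, 0, 0, 0, 0, -0.145, 1, 0, 0, 0, 0, 0, -0.145, 1, 0, 0, 0, 0, 0, -0.145, 1, 0, 0, 0, 0, 0, -0.145, 1, 0, 0, 0, 0, 0, -0.145, 1, 0, 0, 0, 0, 0, -0.145, 1, 0, 0, 0, 0, 0, -0.145, 1]}}

```text
time: 19.3
tool_pos: [0.5339, -0.2412, 0.1875]
ee_rot: [2.719, -1.574, -0.004]
force: [-0.4, -0.4, -0.7]
width: 0.0854
grip_force: 0.0
```

```bash
python3 - <<'E'
from h import *
o=bot.get_obs(); print(o['joints'].round(3),o['tool_pos'].round(4),o['ee_rot'].round(4))
import cv2
R=cv2.Rodrigues(o['ee_rot'])[0]; print('tool-frame delta to knob',R.T@(np.array([.537,-.242,.084])-o['tool_pos']))
E
```

```text
[-0.424  0.364  0.034  1.243 -0.    -2.516] [ 0.5339 -0.2412  0.1875] [ 2.7185 -1.5739 -0.004 ]
tool-frame delta to knob [ 0.00245228 -0.002491    0.10348563]
```

{"api": "arm_command", "payload": {"increments": [0.0025, -0.0025, 0, 0, 0, 0, 1, 0, 0, 0.01, 0, 0, -0.14, 1, 0, 0, 0.02, 0, 0, -0.14, 1, 0, 0, 0.02, 0, 0, -0.14, 1, 0, 0, 0.02, 0, 0, 0, 1, 0, 0, 0.02, 0, 0, 0, 1, 0, 0, 0.015, 0, 0, 0, 1, 0, 0, 0, 0, 0, 0, 1]}}

```text
time: 20.1
tool_pos: [0.5364, -0.2416, 0.0813]
ee_rot: [-2.982, 0.987, 0.008]
force: [-0.7, -0.0, 0.4]
width: 0.0853
grip_force: 0.0
```

{"api": "arm_command", "payload": {"increments": [0, 0, 0, 0, 0, 0, -1, 0, 0, 0, 0, 0, 0, -1, 0, 0, 0, 0, 0, 0, -1, 0, 0, 0, 0, 0, 0, -1, 0, 0, 0, 0, 0, 0, -1, 0, 0, 0, 0, 0, 0, -1], "force": 30}}

```text
time: 20.7
tool_pos: [0.5386, -0.2425, 0.0851]
ee_rot: [2.984, -0.982, 0.003]
force: [-0.3, 1.1, 6.1]
width: 0.0467
grip_force: 34.2
```

{"api": "arm_command", "payload": {"increments": [0, 0, 0.0001, 0, 0, 0.07, -1, 0, 0, 0.0001, 0, 0, 0.14, -1, 0, 0, 0.0001, 0, 0, 0.14, -1, 0, 0, 0.0001, 0, 0, 0.14, -1, 0, 0, 0.0001, 0, 0, 0.14, -1, 0, 0, 0.0001, 0, 0, 0.14, -1, 0, 0, 0.0001, 0, 0, 0.14, -1, 0, 0, 0.0001, 0, 0, 0.14, -1, 0, 0, 0.0001, 0, 0, 0.14, -1, 0, 0, 0.0001, 0, 0, 0.14, -1]}}

```text
time: 21.7
tool_pos: [0.5405, -0.242, 0.084]
ee_rot: [-1.734, 2.614, -0.004]
force: [8.4, 2.6, -2.1]
width: 0.0472
grip_force: 33.5
```

```bash
python3 - <<'E'
from h import *
o=bot.get_obs(); print(o['joints'].round(3),o['tool_pos'].round(4),o['ee_rot'].round(4),o['force'],o['ft_torque'],o['width'])
E
```

```text
[-0.422  0.438 -0.129  0.999  0.002 -1.594] [ 0.5405 -0.242   0.084 ] [-1.734   2.6145 -0.0037] [ 8.36032046  2.5688036  -2.14131574] [ 0.50827787 -1.83144982  0.02946157] 0.04719081366004855
```

{"api": "arm_command", "payload": {"increments": [-0.0012, -0.0028, 0.0001, 0, 0, 0.07, -1, 0, 0, 0.0001, 0, 0, 0.14, -1, 0, 0, 0.0001, 0, 0, 0.14, -1, 0, 0, 0.0001, 0, 0, 0.14, -1, 0, 0, 0.0001, 0, 0, 0.14, -1, 0, 0, 0.0001, 0, 0, 0.14, -1, 0, 0, 0.0001, 0, 0, 0.14, -1, 0, 0, 0.0001, 0, 0, 0.14, -1, 0, 0, 0.0001, 0, 0, 0.14, -1, 0, 0, 0.0001, 0, 0, 0.14, -1]}}

```text
time: 22.7
tool_pos: [0.5417, -0.2437, 0.0826]
ee_rot: [0.252, 3.13, -0.004]
force: [1.2, -7.3, -1.0]
width: 0.0469
grip_force: 33.5
```

{"api": "arm_command", "payload": {"increments": [0, 0, 0.0001, 0, 0, 0.14, -1, 0, 0, 0.0001, 0, 0, 0.14, -1, 0, 0, 0.0001, 0, 0, 0.14, -1, 0, 0, 0.0001, 0, 0, 0.14, -1, 0, 0, 0.0001, 0, 0, 0.14, -1, 0, 0, 0.0001, 0, 0, 0.14, -1, 0, 0, 0.0001, 0, 0, 0.14, -1, 0, 0, 0.0001, 0, 0, 0.14, -1, 0, 0, 0.0001, 0, 0, 0.14, -1, 0, 0, 0.0001, 0, 0, 0.14, -1]}}

```text
time: 23.7
tool_pos: [0.5401, -0.245, 0.0812]
ee_rot: [2.21, 2.23, -0.008]
force: [-4.6, -12.7, -0.7]
width: 0.0465
grip_force: 33.5
```

```bash
python3 - <<'E'
from h import *
o=bot.get_obs(); print(o['joints'].round(3),o['tool_pos'].round(4),o['ee_rot'].round(4),o['force'],o['ft_torque'],o['width'])
E
```

```text
[-0.423  0.444 -0.127  0.999 -0.005  1.139] [ 0.5401 -0.245   0.0812] [ 2.2098  2.2298 -0.0077] [ -4.57805808 -12.68203084  -0.66237964] [-2.66015276  1.05205378  0.0768591 ] 0.046457843786460194
```

{"api": "arm_command", "payload": {"increments": [-0.0025, -0.001, 0.0001, 0, 0, 0.07, -1, 0, 0, 0.0001, 0, 0, 0.14, -1, 0, 0, 0.0001, 0, 0, 0.14, -1, 0, 0, 0.0001, 0, 0, 0.14, -1, 0, 0, 0.0001, 0, 0, 0.14, -1, 0, 0, 0.0001, 0, 0, 0.14, -1, 0, 0, 0.0001, 0, 0, 0.14, -1, 0, 0, 0.0001, 0, 0, 0.14, -1, 0, 0, 0.0001, 0, 0, 0.14, -1, 0, 0, 0.0001, 0, 0, 0.14, -1]}}

```text
time: 24.7
tool_pos: [0.5384, -0.2441, 0.0798]
ee_rot: [-3.115, -0.394, 0.004]
force: [-4.9, 2.4, 3.3]
width: 0.0472
grip_force: 33.9
```

{"api": "arm_command", "payload": {"increments": [0, 0, 0.0001, 0, 0, 0.14, -1, 0, 0, 0.0001, 0, 0, 0.14, -1, 0, 0, 0.0001, 0, 0, 0.12, -1, 0, 0, 0, 0, 0, 0, -1]}}

```text
time: 25.1
tool_pos: [0.5384, -0.2434, 0.0795]
ee_rot: [-3.131, 0.229, 0.005]
force: [-5.0, 4.8, 2.9]
width: 0.0466
grip_force: 33.9
```

```bash
python3 - <<'E'
from h import *
o=bot.get_obs(); print(o['joints'].round(3),o['tool_pos'].round(4),o['ee_rot'].round(4),o['force'],o['ft_torque'],o['width'])
E
```

```text
[-4.250e-01  4.450e-01 -1.300e-01  9.990e-01  1.000e-03  2.863e+00] [ 0.5384 -0.2434  0.0795] [-3.1308  0.2294  0.0051] [-5.0232096   4.8452302   2.93710309] [ 1.02811335  0.96263205 -0.03918541] 0.046555546285453074
```

{"api": "arm_command", "payload": {"increments": [0, 0, 0, 0, 0, 0, 1, 0, 0, 0, 0, 0, 0, 1, 0, 0, 0, 0, 0, 0, 1, 0, 0, 0, 0, 0, 0, 1, 0, 0, 0, 0, 0, -0.145, 1, 0, 0, 0, 0, 0, -0.145, 1, 0, 0, 0, 0, 0, -0.145, 1, 0, 0, 0, 0, 0, -0.145, 1, 0, 0, 0, 0, 0, -0.145, 1, 0, 0, 0, 0, 0, -0.145, 1]}}

```text
time: 26.1
tool_pos: [0.5402, -0.2449, 0.0799]
ee_rot: [2.932, 1.127, 0.0]
force: [-0.4, 1.4, -0.9]
width: 0.0852
grip_force: 0.0
```

{"api": "arm_command", "payload": {"increments": [0, 0, 0, 0, 0, -0.145, 1, 0, 0, 0, 0, 0, -0.145, 1, 0, 0, 0, 0, 0, -0.145, 1, 0, 0, 0, 0, 0, -0.145, 1, 0, 0, 0, 0, 0, -0.145, 1, 0, 0, 0, 0, 0, -0.145, 1, 0, 0, 0, 0, 0, -0.145, 1, 0, 0, 0, 0, 0, -0.145, 1, 0, 0, 0, 0, 0, -0.145, 1, 0, 0, 0, 0, 0, -0.145, 1]}}

```text
time: 27.1
tool_pos: [0.5402, -0.2449, 0.0799]
ee_rot: [1.448, 2.788, 0.0]
force: [-0.2, -0.6, -0.1]
width: 0.0857
grip_force: 0.0
```

{"api": "arm_command", "payload": {"increments": [0, 0, 0, 0, 0, -0.145, 1, 0, 0, 0, 0, 0, -0.145, 1, 0, 0, 0, 0, 0, -0.145, 1, 0, 0, 0, 0, 0, -0.145, 1, 0, 0, 0, 0, 0, -0.145, 1, 0, 0, 0, 0, 0, -0.145, 1, 0, 0, 0, 0, 0, -0.145, 1, 0, 0, 0, 0, 0, -0.145, 1, 0, 0, 0, 0, 0, -0.145, 1, 0, 0, 0, 0, 0, 0, 1]}}

```text
time: 28.1
tool_pos: [0.5402, -0.2449, 0.0799]
ee_rot: [-0.537, 3.095, -0.0]
force: [0.1, 0.1, 0.5]
width: 0.0852
grip_force: 0.0
```

```bash
python3 - <<'E'
from h import *
o=bot.get_obs(); print(o['joints'].round(3),o['tool_pos'].round(4),o['ee_rot'].round(4),o['force'],o['ft_torque'],o['width'])
R=cv2.Rodrigues(o['ee_rot'])[0]; print('tool-frame delta',R.T@(np.array([.5388,-.2437,.079])-o['tool_pos']))
E
```

```text
[-0.426  0.446 -0.128  0.997  0.    -0.769] [ 0.5402 -0.2449  0.0799] [-5.3660e-01  3.0953e+00 -1.0000e-04] [0.11338328 0.06713572 0.5205967 ] [ 0.0138275  -0.07572496  0.03037325] 0.08519067211945161
tool-frame delta [0.00087652 0.00156077 0.00090485]
```

{"api": "arm_command", "payload": {"increments": [0.0009, 0.0015, 0, 0, 0, 0, -1, 0, 0, 0, 0, 0, 0, -1, 0, 0, 0, 0, 0, 0, -1, 0, 0, 0, 0, 0, 0, -1, 0, 0, 0, 0, 0, 0, -1, 0, 0, 0.0001, 0, 0, 0.07, -1, 0, 0, 0.0001, 0, 0, 0.14, -1, 0, 0, 0.0001, 0, 0, 0.14, -1, 0, 0, 0.0001, 0, 0, 0.14, -1, 0, 0, 0.0001, 0, 0, 0.14, -1]}}

```text
time: 29.1
tool_pos: [0.5388, -0.2433, 0.0797]
ee_rot: [0.461, 3.107, 0.001]
force: [0.4, 2.7, 3.5]
width: 0.0477
grip_force: 30.5
```

```bash
cat > st.py <<'E'
from h import *
o=bot.get_obs(); print(o['joints'].round(3),o['tool_pos'].round(4),o['force'].round(1),o['ft_torque'].round(3),o['tau'][5],o['width'],o['grip_force'])
E
python3 st.py
```

```text
[-0.425  0.443 -0.133  0.994  0.001 -0.13 ] [ 0.5388 -0.2433  0.0797] [0.4 2.7 3.5] [0.433 0.136 0.119] -2.2569771856069565 0.047706710336756115 30.48733291157987
```

{"api": "arm_command", "payload": {"increments": [0, 0, 0.0001, 0, 0, 0.14, -1, 0, 0, 0.0001, 0, 0, 0.14, -1, 0, 0, 0.0001, 0, 0, 0.14, -1, 0, 0, 0.0001, 0, 0, 0.14, -1]}}

```text
time: 29.5
tool_pos: [0.5391, -0.2427, 0.0791]
ee_rot: [1.301, 2.859, 0.003]
force: [0.7, 4.4, 4.1]
width: 0.0474
grip_force: 30.4
```

```bash
python3 st.py
```

```text
[-0.424  0.444 -0.134  0.993  0.002  0.43 ] [ 0.5391 -0.2427  0.0791] [0.7 4.4 4.1] [ 0.874 -0.271  0.115] -2.2503498941659927 0.04739131036247278 30.429970676195808
```

{"api": "arm_command", "payload": {"increments": [0, 0, 0.0001, 0, 0, 0.14, -1, 0, 0, 0.0001, 0, 0, 0.14, -1, 0, 0, 0.0001, 0, 0, 0.14, -1]}}

```text
time: 29.8
tool_pos: [0.5395, -0.2425, 0.0788]
ee_rot: [-1.868, -2.525, -0.004]
force: [2.3, 6.1, 2.6]
width: 0.0467
grip_force: 30.5
```

```bash
python3 st.py
```

```text
[-0.424  0.444 -0.134  0.992  0.003  0.85 ] [ 0.5395 -0.2425  0.0788] [2.3 6.1 2.6] [ 1.068 -0.677  0.663] -1.9690514355897903 0.04671745576016054 30.456145858042873
```

{"api": "arm_command", "payload": {"increments": [0, 0, 0.0001, 0, 0, 0.14, -1, 0, 0, 0.0001, 0, 0, 0.14, -1]}}

```text
time: 30.0
tool_pos: [0.5399, -0.243, 0.0788]
ee_rot: [2.201, 2.241, 0.003]
force: [2.5, 1.3, 2.4]
width: 0.0468
grip_force: 38.9
```

```bash
python3 st.py
```

```text
[-0.424  0.444 -0.134  0.991  0.002  1.129] [ 0.5399 -0.243   0.0788] [2.5 1.3 2.4] [ 0.34  -0.56   0.939] -1.2985539436340332 0.04684247857383594 38.89915687032044
```

{"api": "arm_command", "payload": {"increments": [0, 0, 0.0001, 0, 0, 0.14, -1, 0, 0, 0.0001, 0, 0, 0.14, -1]}}

```text
time: 30.2
tool_pos: [0.5399, -0.2433, 0.0786]
ee_rot: [2.492, 1.911, 0.003]
force: [2.9, 0.6, 2.7]
width: 0.047
grip_force: 35.1
```

```bash
python3 st.py
```

```text
[-4.240e-01  4.440e-01 -1.340e-01  9.900e-01  1.000e-03  1.409e+00] [ 0.5399 -0.2433  0.0786] [2.9 0.6 2.7] [ 0.028 -0.618  1.191] -1.1119712144136429 0.04695646813316024 35.12491463741753
```

{"api": "arm_command", "payload": {"increments": [0, 0, 0, 0, 0, 0, 1, 0, 0, 0, 0, 0, 0, 1, 0, 0, 0, 0, 0, 0, 1, 0, 0, 0, 0, 0, 0, 1, 0, 0, -0.02, 0, 0, 0, 1, 0, 0, -0.04, 0, 0, 0, 1, 0, 0, -0.04, 0, 0, 0, 1, 0, 0, -0.03, 0, 0, 0, 1, 0, 0, 0, 0, 0, 0, 1]}}

```text
time: 31.1
tool_pos: [0.5405, -0.2446, 0.2128]
ee_rot: [2.483, 1.915, 0.005]
force: [1.3, -0.2, 0.1]
width: 0.0854
grip_force: 0.0
```

```bash
python3 st.py
```

```text
[-0.425  0.36   0.092  1.297  0.     1.403] [ 0.5405 -0.2446  0.2128] [ 1.3 -0.2  0.1] [-0.019 -0.032  0.011] 0.026019150973297656 0.08537243625039855 0.0
```

{"api": "arm_command", "payload": {"increments": [-0.0257, -0.0191, 0, 0, 0, 0, 1, -0.0257, -0.0191, 0, 0, 0, 0, 1, -0.0257, -0.0191, 0, 0, 0, 0, 1, -0.0257, -0.0191, 0, 0, 0, 0, 1, -0.0257, -0.0191, 0, 0, 0, 0, 1, -0.0257, -0.0191, 0, 0, 0, 0, 1, -0.0257, -0.0191, 0, 0, 0, 0, 1, -0.0257, -0.0191, 0, 0, 0, 0, 1, -0.0257, -0.0191, 0, 0, 0, 0, 1, -0.0257, -0.0191, 0, 0, 0, 0, 1]}}

```text
time: 32.1
tool_pos: [0.2871, -0.4438, 0.2076]
ee_rot: [-2.487, -1.918, -0.0]
force: [0.7, 0.3, 0.0]
width: 0.0849
grip_force: 0.0
```

```bash
python3 - <<'E'
from fit import *
s=mean_shot('top',8); c=cloud(s); yh=np.radians(-88.2)
def med(x,y,r): 
    m=(np.hypot(c[...,0]-x,c[...,1]-y)<r)&(c[...,2]<.3); return round(float(np.median(c[...,2][m])),4),round(float(c[...,2][m].mean()),4)
print('knob top',med(.539,-.2435,.016),'ref table',med(.62,-.15,.016),'bridge',med(.572,-.243,.008))
p,f=fit(s,TRAY[:240],(.5362,-.1946,yh),120,((.006,.002),(.006,.002),(.03,.01)));print(p[:2].round(4),np.degrees(p[2]).round(2),f)
print('tray_handle',[ (r['uv'],round(r['score'],2),ray_at_z(s,r['uv'],.028)) for r in models.spot_point('tray_handle',s)[:2]],'expect',place((.5361,-.1946,yh),np.array([[-.09,0,.028]])))
im=s['pixels'][:,:,::-1]; cv2.imwrite('pics/end.png',cv2.resize(im[150:345,215:500],None,fx=2.8,fy=2.8,interpolation=cv2.INTER_CUBIC))
E
```

```text
knob top (0.0968, 0.0925) ref table (-0.0015, -0.0012) bridge (0.0549, 0.0562)
[ 0.5343 -0.191 ] -87.06 -82.83072662353516
tray_handle [([111.0, 253.9], 0.72, array([[0.52196805, 0.56764221, 0.028     ]])), ([402.5, 253.7], 0.57, array([[ 0.53823378, -0.10422524,  0.028     ]]))] expect [[ 0.53327303 -0.10464441  0.028     ]]
```

View pics/end.png

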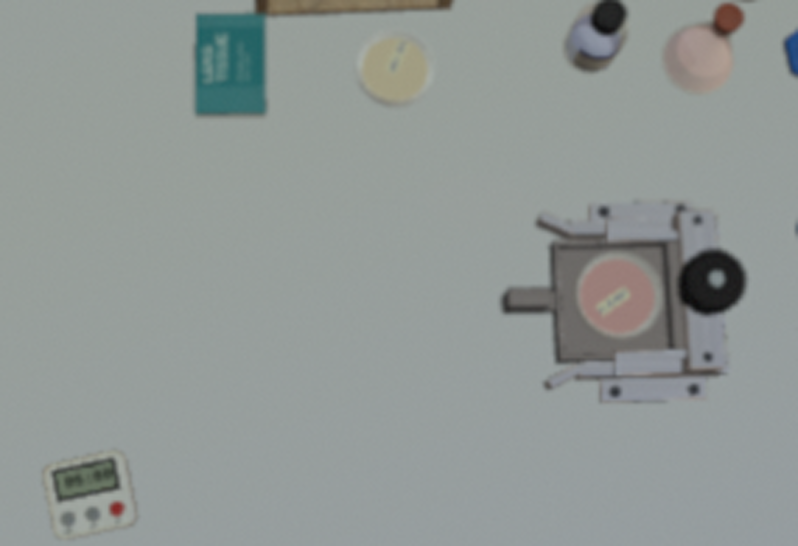

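```bash
python3 - <<'E'
from fit import *
s=mean_shot('top',8); yh=np.radians(-88.2)
for z in (.022,0):
    X=np.arange(-80,-50,1.)
    P=np.mean([cv2.remap(s['gray'].astype(np.float32),*[a.astype(np.float32).reshape(-1,1) for a in proj(s,place((.5361,-.1946,yh),np.c_[X/1000,0*X+y,0*X+z])).T],cv2.INTER_LINEAR).ravel() for y in(-.035,-.03,-.025,.025,.03,.035)],0)
    print(z,[(int(x),int(p)) for x,p in zip(X,P)])
# the block/well step at x=+30 and the handle's near top edge
X=np.arange(-120,-100,1.);uv=proj(s,place((.5361,-.1946,yh),np.c_[X/1000,0*X,0*X+.0])).astype(np.float32)
print([(int(x),int(p)) for x,p in zip(X,cv2.remap(s['gray'].astype(np.float32),uv[:,:1],uv[:,1:],1).ravel())])
E
```

```text
0.022 [(-80, 155), (-79, 155), (-78, 155), (-77, 155), (-76, 156), (-75, 156), (-74, 156), (-73, 155), (-72, 153), (-71, 149), (-70, 135), (-69, 120), (-68, 104), (-67, 87), (-66, 79), (-65, 83), (-64, 88), (-63, 95), (-62, 102), (-61, 104), (-60, 105), (-59, 106), (-58, 105), (-57, 105), (-56, 105), (-55, 105), (-54, 105), (-53, 105), (-52, 105), (-51, 105)]
0 [(-80, 155), (-79, 155), (-78, 155), (-77, 155), (-76, 155), (-75, 155), (-74, 155), (-73, 155), (-72, 155), (-71, 156), (-70, 156), (-69, 155), (-68, 152), (-67, 147), (-66, 134), (-65, 120), (-64, 104), (-63, 87), (-62, 81), (-61, 84), (-60, 88), (-59, 96), (-58, 103), (-57, 105), (-56, 106), (-55, 106), (-54, 105), (-53, 105), (-52, 105), (-51, 105)]
[(-120, 156), (-119, 156), (-118, 156), (-117, 156), (-116, 156), (-115, 156), (-114, 156), (-113, 156), (-112, 155), (-111, 153), (-110, 146), (-109, 137), (-108, 125), (-107, 107), (-106, 91), (-105, 76), (-104, 63), (-103, 61), (-102, 65), (-101, 70)]
```

```bash
python3 -c "
from station import bot
print(bot.job_done())"
```

```text
the job is handed in; nothing more can be done
None
```

The tray is home against the end stop with the dish flat in it, the knob is screwed down to its hard stop, and the timer, spare dish and booklet were left alone; the job was handed in at about 33 s of the 72 s.

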